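# Seat a quick coupler in the three-point gauging nest

### The arm

A 6-joint arm with a two-finger parallel gripper is mounted at the origin on a cart in front of the work surface, level with it; the furniture and walls round the work are solid. World frame = base frame: x ahead of the robot, y to its left, z up, the work surface at z = 0. Lengths are in m, angles in rad, forces in N, time in s.
With the tool pointing down it reaches from about 0.25 to 0.725 m from the base axis. Payload 9.7 kg.
Tool frame: the origin (TCP) lies at the very end of the fingers, on their centre line; the grasp point (between the pads) lies 19 mm behind it; z points along the fingers, y is the direction in which the jaws open and shut (so a half turn about z gives the same grasp; the last joint's range is limited). The gripper opens to 85 mm and grips with 20 to 120 N. Pads are 22 mm wide; open, the fingers measure 114 mm over their backs; the gripper's body (76 mm by 85 mm) begins 54 mm behind the grasp point. The pads swing forward as they close: fully open they stand 13 mm farther back than shut.
Start: joints at [-1.265, 0.087, 0.176, 1.66, 0, 1.571], TCP at [0.166, -0.524, 0.203] pointing down, gripper open.
Joint ranges: [-3.13, 3.13], [-0.85, 1.81], [-1.15, 1.24], [-2.2, 2.28], [-1.44, 1.52], [-3.14, 3.14]. Speed limits (rad/s): [2.22, 2.22, 2.57, 3.14, 3.14, 3.14].

### API

Orientations are given as a rotation vector (axis times angle).
In Python, from bench import bot gives the robot as it stands.
- The arm moves only by the tool play_rows, never from a script. Its argument "series" is a list of rows, each a list of 7 numbers: the turn, a rotation vector about the tool's x, y, z in degrees, then the shift along the tool's x, y, z in m, then the gripper command: -1 is fully open, 1 is shut, values between are in proportion. In form: [[ax, ay, az, x, y, z, hand], ...]. A call has 1 to 10 rows; each row is the pose to reach, as a shift and turn from the pose measured when the call began, along the tool's axes at that moment; what a row does not reach only later rows make up. A row lasts 1/8 s, in which the tool goes at most 62.5 mm and 10.7 degrees, less where a joint would pass 70% of its speed; a pose out of reach is approached as far as the arm can. A call with a gripper value outside its range is refused whole. The fingers move at their own pace and stop on an object; "grip_force" is the grip in N (left out, the last holds). Time passes only in rows, so rows that repeat a pose let the fingers close. It gives the time, the measured TCP pose, the force and the opening at its end, in the units of the state.
- bot.sense(): the state, without advancing time (a new reading comes with each control period).
- bot.snapshot(name): name is "scene" or "side" or "wrist"; returns the picture (400x640x3 uint8, blue, green, red); there is no depth.
- bot.camera_model(name): a dict with "fx", "fy", "cx", "cy" (pixels), "distortion" ([k1, k2, p1, p2, k3] as OpenCV has them; the pictures are not rectified), "T" (4x4, takes a point from camera to world coordinates); the wrist camera has in their place "hand_eye" (4x4, takes a point from camera to tool coordinates, whose origin is the TCP and whose axes are the flange's). Camera axes: x right, y down, z forward; pixel columns grow to the right and rows downward; lengths in m; the calibration is good to about 2 mm. A picture is of the moment at which its call begins: read the wrist's pose just before it. camera_model takes no time and is no camera call.
- bot.job_done(): hands the job in, once; it reports no verdict.
The state is a dict: "clock": time; "qpos": joint angles; "joint_velocities": joint speeds; "effort": joint torques, N m; "tcp_pos": TCP position; "tool_rot": TCP orientation; "ft_force": force on the tool from outside, world axes, zero at the start; "torque": the same for the moment, N m; "finger_gap": finger opening in m.
Only numpy, scipy, OpenCV 4.12 (cv2) and the standard library are available. Lean on these libraries where they do the work, as an engineer would, in place of code of your own. Each camera call takes 0.05 s, during which the arm holds its last target.

### The job

Stand the tall steel coupler on the plate of the gauging nest and nudge it up against the two ball-ended stop screws until it bears on both at once; only then push the sliding finger up by its thumb post until its ball nose presses on the coupler and leaves it pinched upright between the three points. Feel your way gently: none of the three points may ever press on the coupler with more than 15 N. Leave the small parts lying around where they are.

Things in the scene. Friction and masses are not known exactly. Their poses are not given: they have to be found in the camera images.
- coupler_mid (a point): centre (half-way up) of the tall coupler: a plain round steel tube coupler, 25 mm in diameter and 70 mm tall, 110 g, standing upright on the worktop; z is its long axis. The other, stubby fitting (46 mm tall with a wide collar) is a bystander.
- coupler: the same coupler; origin at the centre of its underside, 35 mm below coupler_mid. It rubs on the plate with a friction of about 0.6, so pressing or tipping it down on the plate hides the side forces at the stops.
- nest: the gauging nest, fixed to the worktop: a plain grey plate 170 mm (x) by 116 mm (y), 12 mm thick; origin at the centre of its underside. Its x axis runs from the sliding finger (-x end) to the stop screws (+x end) and is the direction in which the finger slides and the coupler is pushed; z is up. The finger and the two stops stand on it, the highest things on it are the stop blocks (26 mm above the plate) and the thumb post (57 mm above the plate).
- nest_seat (a point): a point on the top face of the plate (50 mm along x from the nest's origin, axes as the nest's): the centre of the coupler's underside when it is seated, if both screws stand at their middle setting. The screws are set by hand and each reaches up to 2 mm more or less than that, differently every time and not measured, so the true seat lies up to 4 mm either way along x and 2.5 mm along y; it must be found by touch.
- stop_left: the left stop (nest's +y side): a dark block 16 x 18 mm, 26 mm high, carrying a screw whose 9 mm ball end points to the seat, 16 mm above the plate, and touches the coupler 60 degrees to the left of the nest's +x direction. Origin on the plate under the ball's tip at the middle setting, its x axis pointing outward away from the seat; the block begins 16 mm out. The screw does not give; its ball is polished and slippery (as the nose's is), so the coupler slides along it.
- stop_right: the right stop (nest's -y side), the mirror image: touches the coupler 60 degrees to the right of the nest's +x direction.
- nose: the ball nose (10 mm ball on an 8 mm stub) of the sliding finger: origin at its tip, 16 mm above the plate, on the nest's middle line, axes as the nest's. It belongs to a dark carriage (40 x 26 mm, from 15 to 55 mm behind the tip, its top 25 mm above the plate) that slides between two low rails.
- thumb_post (a point): on the axis of the thumb post: an upright steel pin 16 mm in diameter, from 25 to 57 mm above the plate; this point is 41 mm above the plate, and 40 mm behind (-x of) the nose tip. Push it from behind or pinch it.
- finger (a joint): travel of the sliding finger in m along the nest's +x: 0 (fully back) to 0.045; starts between 0 and 0.008. The nose meets a seated coupler at about 0.031 to 0.039. It slides with about 4 N of friction and stays where it is left, so a push of P newtons presses the coupler with about P - 4, and up to about 4 N of pinch remains after letting go.
- short_fitting: bystander: stubby steel fitting with a collar, 28 mm wide, 46 mm tall; origin under its centre.
- brass_union: bystander: small brass pipe union, 22 x 44 x 19 mm, lying; origin under its centre.
- stopper: bystander: rubber stopper, 30 mm wide, 29 mm tall; origin under its centre.
There are look-alikes about, which are no part of the job. Of the things that look like the coupler, take the one that is farthest to the robot's right at the start.

How it is judged:
On the way, in this order (a step that is already met when the one before it is completed fails the run):
1. the coupler stands on the nest's plate and bears on both stop screws at once, the sliding finger still back (contact force between coupler and stop_left above 0.4 N and contact force between coupler and stop_right above 0.4 N and angle between coupler's own z axis and vertical below 0.1 rad and z of coupler in the frame of nest_seat between -0.002 and 0.003 m and horizontal distance between coupler and nest_seat below 0.012 m and value of joint finger below 0.02 m), for 0.2 s.
2. the sliding finger's nose presses on the coupler (angle between coupler's own z axis and vertical below 0.1 rad and z of coupler in the frame of nest_seat between -0.002 and 0.003 m and horizontal distance between coupler and nest_seat below 0.012 m and contact force between coupler and nose above 0.4 N and value of joint finger above 0.025 m), for 0.2 s.
At the end, for the whole second after the job is handed in: The coupler stands upright (within 0.1 rad) and still on the nest's plate, its axis within 12 mm of nest_seat, pinched between the three points: the left screw, the right screw and the finger's nose each press on it with more than 0.4 N (contact force between coupler and stop_left above 0.4 N and contact force between coupler and stop_right above 0.4 N and angle between coupler's own z axis and vertical below 0.1 rad and z of coupler in the frame of nest_seat between -0.002 and 0.003 m and horizontal distance between coupler and nest_seat below 0.012 m and contact force between coupler and nose above 0.4 N and linear speed of coupler below 0.01 m/s); the robot touches nothing.
It fails at once if a stop screw or the finger's nose presses on the coupler with more than 15 N (contact force between coupler and stop_left above 15 N or contact force between coupler and stop_right above 15 N or contact force between coupler and nose above 15 N).
It fails at once if one of the small parts lying around is moved more than 30 mm (distance of any of short_fitting, brass_union, stopper from where it was at the start of the episode above 0.03 m).
It also fails if it takes over 72 s, if anything falls off the work surface, if the arm or the gripper's body presses on something with over 40 N, if the wrist force passes 120 N, or if a joint passes its speed limit or range.

## Working session

There is one attempt and no reset: what is moved stays moved. The work goes in short steps, Python scripts to look and compute and a tool call to move; the robot and the scene stay as the last step left them, time stands still between calls to the robot, and variables do not carry over. Pictures are saved under pics/ and viewed, and the job is handed in when it is done.

Besides the shell and the picture viewer there is one more tool, called after "Call:" by a JSON object that holds its "api" and its "payload", one argument or row to a line. play_rows: Moves the arm, as the interface text tells. Its arguments: {"type":"object","properties":{"series":{"type":"array","items":{"type":"array","items":{"type":"number"}}},"grip_force":{"type":"number"}},"required":["series"]}

```bash
mkdir -p pics; ls; python3 - <<'E'
from bench import bot
import cv2,numpy as np
np.set_printoptions(precision=4,suppress=True)
print(bot.sense())
for n in ["scene","side","wrist"]:
    cv2.imwrite(f"pics/{n}0.png",bot.snapshot(n)); print(n,bot.camera_model(n))
E
```

```text
pics
{'clock': 0.0, 'qpos': array([-1.265 ,  0.0874,  0.1751,  1.6598, -0.    ,  1.5708]), 'joint_velocities': array([-0.0012,  0.002 , -0.0003,  0.0018, -0.001 ,  0.0015]), 'effort': array([  0.004 , -52.0401,  46.479 ,   0.0168,   0.0003,  -0.    ]), 'tcp_pos': array([ 0.1655, -0.5242,  0.2025]), 'tool_rot': array([-3.1037, -0.4782,  0.0003]), 'ft_force': array([ 0.2269,  0.2467, -0.1323]), 'torque': array([ 0.0099, -0.0224,  0.0682]), 'finger_gap': 0.0852671493460826}
scene {'fx': 464.94858082691104, 'fy': 464.94858082691104, 'cx': 324.87302126169646, 'cy': 197.9289364486107, 'distortion': array([-0.0483,  0.    ,  0.    ,  0.    ,  0.    ]), 'T': array([[-0.8452, -0.3854,  0.3703,  0.0454],
       [-0.5341,  0.5823, -0.6129,  0.7976],
       [ 0.0206, -0.7158, -0.698 ,  0.945 ],
       [ 0.    ,  0.    ,  0.    ,  1.    ]])}
side {'fx': 377.70324781563625, 'fy': 377.70324781563625, 'cx': 322.9598006751574, 'cy': 200.34426774022418, 'distortion': array([-0.0683,  0.    ,  0.    ,  0.    ,  0.    ]), 'T': array([[ 0.9953, -0.034 ,  0.0911,  0.4255],
       [-0.0958, -0.5044,  0.8581, -0.7978],
       [ 0.0168, -0.8628, -0.5053,  0.5441],
       [ 0.    ,  0.    ,  0.    ,  1.    ]])}
wrist {'fx': 323.8877294704087, 'fy': 323.8877294704087, 'cx': 319.40233682279137, 'cy': 205.5857838738304, 'distortion': array([-0.0374,  0.    ,  0.    ,  0.    ,  0.    ]), 'hand_eye': array([[-0.0009, -0.9457, -0.3251,  0.0837],
       [ 1.    , -0.001 ,  0.0002, -0.0009],
       [-0.0005, -0.3251,  0.9457, -0.1706],
       [ 0.    ,  0.    ,  0.    ,  1.    ]])}
```

View pics/scene0.png

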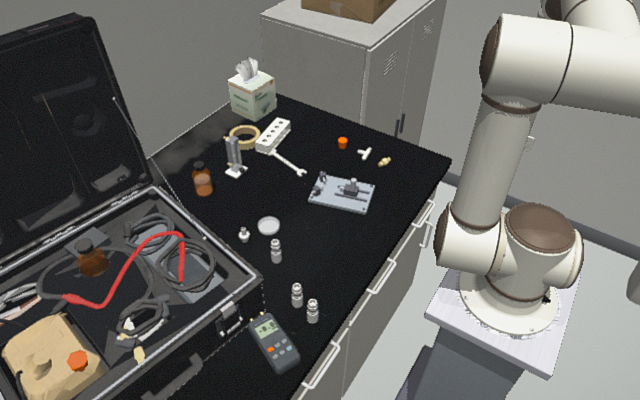

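View pics/side0.png

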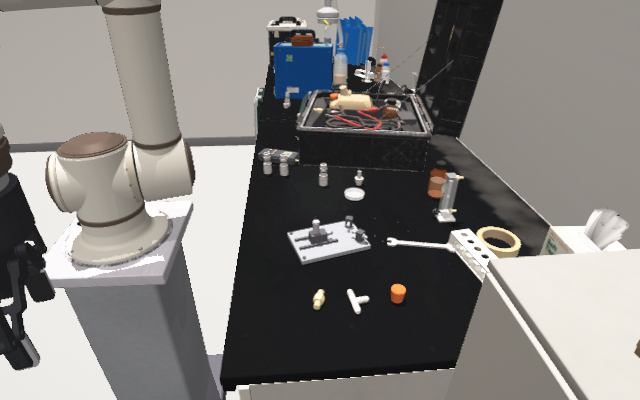

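View pics/wrist0.png

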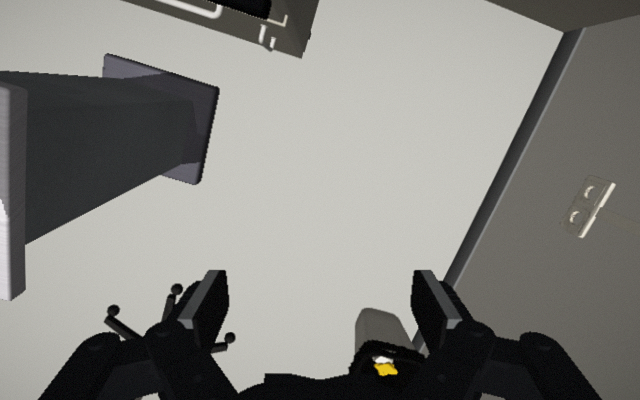

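```bash
cat > h.py <<'E'
from bench import bot
import cv2,numpy as np
from scipy.spatial.transform import Rotation as R
np.set_printoptions(precision=4,suppress=True)
def cam(n,s=None):
    m=bot.camera_model(n)
    K=np.array([[m['fx'],0,m['cx']],[0,m['fy'],m['cy']],[0,0,1]])
    if 'T' in m: T=m['T']
    else:
        B=np.eye(4);B[:3,:3]=R.from_rotvec(s['tool_rot']).as_matrix();B[:3,3]=s['tcp_pos'];T=B@m['hand_eye']
    return K,np.array(m['distortion']),np.array(T)
def ray(C,uv):
    K,d,T=C
    p=cv2.undistortPoints(np.array([[uv]],float),K,d)[0,0]
    v=T[:3,:3]@np.array([p[0],p[1],1]);return T[:3,3],v/np.linalg.norm(v)
def onz(C,uv,z):
    o,v=ray(C,uv);return o+v*(z-o[2])/v[2]
def proj(C,P):
    K,d,T=C
    Ti=np.linalg.inv(T);r=cv2.Rodrigues(Ti[:3,:3])[0]
    return cv2.projectPoints(np.array(P,float).reshape(-1,3),r,Ti[:3,3],K,d)[0].reshape(-1,2)
E
python3 - <<'E'
from h import *
a=cv2.imread("pics/scene0.png");b=cv2.imread("pics/side0.png")
x=cv2.resize(a[160:340,220:400],None,fx=4,fy=4,interpolation=cv2.INTER_CUBIC)[:600]
y=cv2.resize(b[140:270,250:400],None,fx=5,fy=5,interpolation=cv2.INTER_CUBIC)[:600]
cv2.imwrite("pics/a1.png",cv2.resize(a[225:335,225:335],None,fx=5,fy=5,interpolation=cv2.INTER_CUBIC));cv2.imwrite("pics/a2.png",cv2.resize(a[165:220,300:385],None,fx=8,fy=8,interpolation=cv2.INTER_CUBIC))
cv2.imwrite("pics/b1.png",y)
S=cam("scene");D=cam("side")
for n,uv in dict(c1=(276,262),c2=(297,306),c3=(312,321),sh=(243,241)).items(): print(n,onz(S,uv,0))
for n,uv in dict(c1=(323,186),c2=(284,175),c3=(268,173),sh=(359,185)).items(): print(n,onz(D,uv,0))
E
```

```text
c1 [0.5257 0.2342 0.    ]
c2 [0.4068 0.312  0.    ]
c3 [0.3553 0.3261 0.    ]
sh [0.6404 0.2259 0.    ]
c1 [0.532  0.2124 0.    ]
c2 [0.4142 0.2949 0.    ]
c3 [0.3626 0.3128 0.    ]
sh [0.6432 0.2117 0.    ]
```

View pics/a1.png

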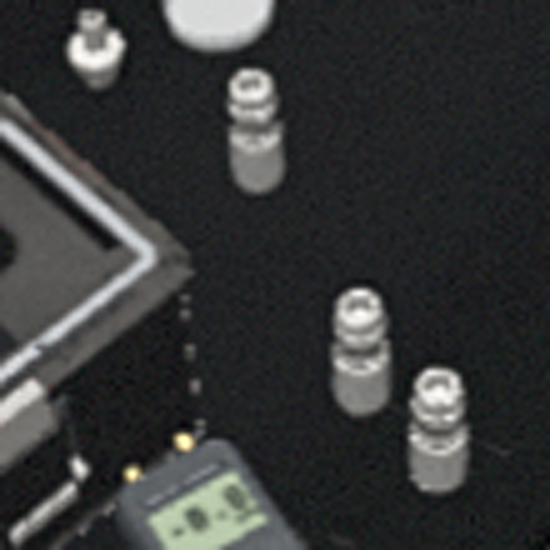

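View pics/a2.png

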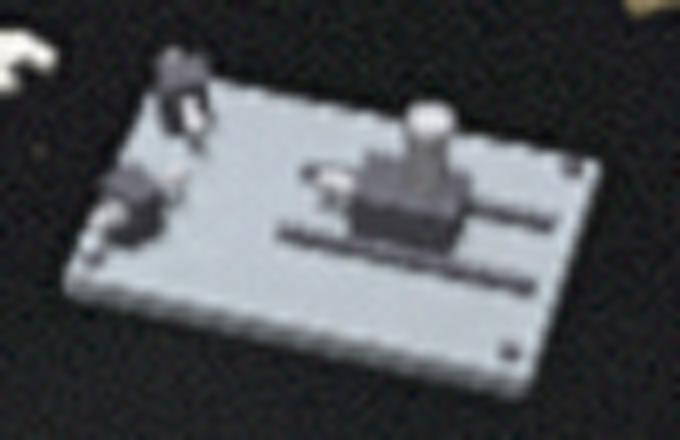

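View pics/b1.png

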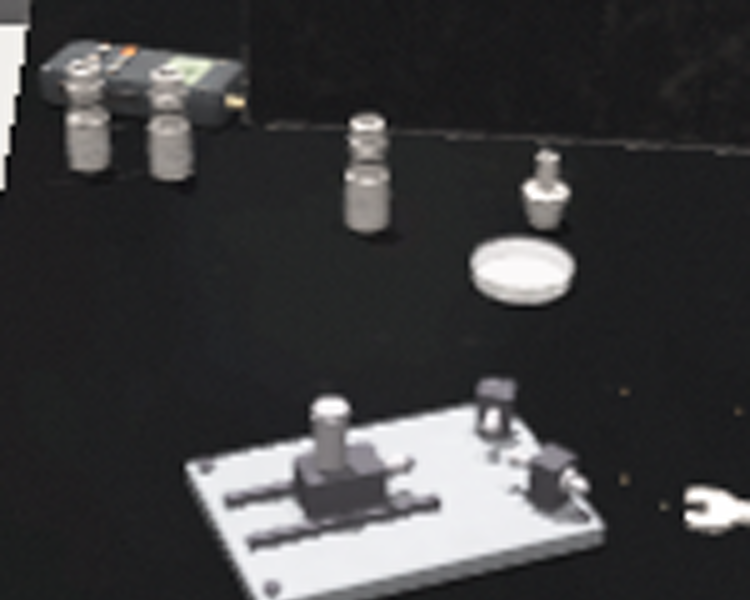

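```bash
python3 - <<'E'
from h import *
S=cam("scene");D=cam("side")
A=[onz(S,(300+u/8,165+v/8),.012) for u,v in [(68,285),(160,72),(602,160),(530,382)]]
# side: a5 zoom
B=[onz(D,(250+u/5,140+v/5),.012) for u,v in [(605,530),(497,403),(187,463),(255,600)]]
for P in (A,B):
    P=np.array(P);print(P);print([np.linalg.norm(P[i]-P[i-1]) for i in range(4)],P.mean(0))
# coupler triangulate top: scene (275,241) z=.07 ; side
print(onz(S,(225+251/5,225+80/5),.07),onz(D,(250+367/5,140+120/5),.07))
print(onz(S,(225+257/5,225+182/5),0),onz(D,(250+367/5,140+225/5),0))
print("post",onz(S,(300+430/8,165+118/8),.069),onz(D,(250+330/5,140+408/5),.069))
E
```

```text
[[ 0.5735  0.0135  0.012 ]
 [ 0.6082 -0.1014  0.012 ]
 [ 0.4449 -0.1508  0.012 ]
 [ 0.4123 -0.0354  0.012 ]]
[np.float64(0.1683847764257347), np.float64(0.12003919726152326), np.float64(0.17066595295826614), np.float64(0.11997053413670801)] [ 0.5097 -0.0685  0.012 ]
[[ 0.6128 -0.1106  0.012 ]
 [ 0.5792 -0.0009  0.012 ]
 [ 0.4204 -0.0427  0.012 ]
 [ 0.4485 -0.1489  0.012 ]]
[np.float64(0.16869344872900557), np.float64(0.11471837405496775), np.float64(0.16423718431783046), np.float64(0.1099184892642352)] [ 0.5152 -0.0758  0.012 ]
[0.5304 0.2248 0.07  ] [0.5328 0.2202 0.07  ]
[0.526  0.2321 0.    ] [0.5339 0.2187 0.    ]
post [ 0.4814 -0.0786  0.069 ] [ 0.4863 -0.085   0.069 ]
```

```bash
cat >> h.py <<'E'
def Rd(deg):  # tool down, y axis at heading deg
    a=np.radians(deg); y=np.array([np.cos(a),np.sin(a),0]); z=np.array([0,0,-1.]); return np.column_stack([np.cross(y,z),y,z])
def row(p,deg=None,Rt=None,s=None):
    s=s or bot.sense(); R0=R.from_rotvec(s['tool_rot']).as_matrix()
    Rt=Rd(deg) if Rt is None else Rt
    t=R.from_matrix(R0.T@Rt).as_rotvec(degrees=True); d=R0.T@(np.array(p)-s['tcp_pos'])
    return np.round(t,2),np.round(d,4)
E
python3 - <<'E'
from h import *
s=bot.sense();print(R.from_rotvec(s['tool_rot']).as_matrix())
for d in (17,197): print(row([0.47,-0.09,0.3],d))
S=cam("scene");print(onz(S,(268,226),0.01))
E
```

```text
[[ 0.9536  0.301  -0.0003]
 [ 0.301  -0.9536  0.001 ]
 [ 0.     -0.001  -1.    ]]
(array([ -0.05,  -0.05, -89.48]), array([ 0.4211, -0.3226, -0.097 ]))
(array([-0.05,  0.05, 90.52]), array([ 0.4211, -0.3226, -0.097 ]))
[0.6117 0.1535 0.01  ]
```

```bash
python3 - <<'E'
from h import *
print(row([0.501,-0.037,0.19],17))
E
```

```text
(array([ -0.05,  -0.05, -89.48]), array([ 0.4666, -0.3637,  0.013 ]))
```

Call:
{"api": "play_rows", "payload": {
  "series": [
    [0,0,-9,0.047,-0.036,0,-1],
    [0,0,-19,0.094,-0.073,0,-1],
    [0,0,-29,0.141,-0.11,0,-1],
    [0,0,-39,0.188,-0.146,0,-1],
    [0,0,-49,0.235,-0.183,0,-1],
    [0,0,-59,0.282,-0.22,0,-1],
    [0,0,-69,0.33,-0.256,0.005,-1],
    [0,0,-79,0.376,-0.293,0.01,-1],
    [0,0,-89.5,0.423,-0.33,0.013,-1],
    [0,0,-89.5,0.4666,-0.3637,0.013,-1]
  ]
}}

```text
clock: 1.4
tcp_pos: [0.5017, -0.0349, 0.1896]
tool_rot: [-1.864, -2.528, -0.001]
ft_force: [1.0, -0.7, -0.1]
finger_gap: 0.0855
```

Call:
{"api": "play_rows", "payload": {
  "series": [
    [0,0,0,0,0,0,-1],
    [0,0,0,0,0,0,-1]
  ]
}}

```text
clock: 1.65
tcp_pos: [0.5013, -0.0349, 0.1893]
tool_rot: [-1.862, -2.528, 0.001]
ft_force: [-0.5, -0.3, 0.7]
finger_gap: 0.0855
```

```bash
python3 - <<'E'
from h import *
import json
s=bot.sense();print(s)
im=bot.snapshot("wrist");cv2.imwrite("pics/w1.png",im)
np.savez("w1.npz",im=im,p=s['tcp_pos'],r=s['tool_rot'])
E
```

```text
{'clock': 1.65, 'qpos': array([-0.0699, -0.0296,  0.0297,  1.6318,  0.0006,  1.1998]), 'joint_velocities': array([-0.0294, -0.0173, -0.0045,  0.0018, -0.0009, -0.0005]), 'effort': array([  1.5254, -43.8307,  46.7984,  -0.1116,   0.0704,   0.051 ]), 'tcp_pos': array([ 0.5013, -0.0349,  0.1893]), 'tool_rot': array([-1.8621, -2.5281,  0.0006]), 'ft_force': array([-0.5063, -0.3056,  0.6616]), 'torque': array([ 0.0356, -0.0064, -0.0505]), 'finger_gap': 0.08554747472826416}
```

View pics/w1.png

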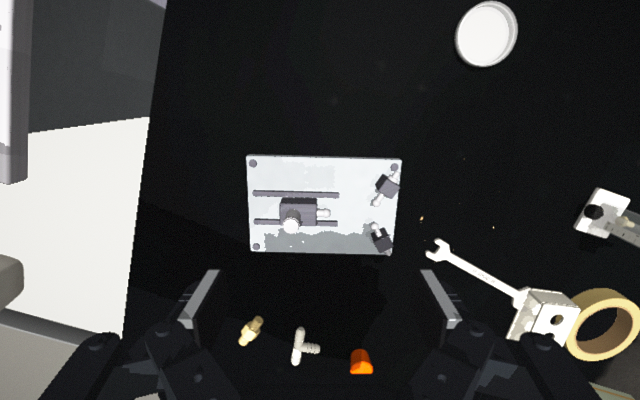

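```bash
python3 - <<'E'
from h import *
d=np.load("w1.npz");im=d['im'];s=dict(tcp_pos=d['p'],tool_rot=d['r']);C=cam("wrist",s)
g=cv2.cvtColor(im,cv2.COLOR_BGR2GRAY)
m=np.zeros_like(g);m[145:265,235:415]=(g[145:265,235:415]>70)*255
m=cv2.morphologyEx(m,cv2.MORPH_CLOSE,np.ones((5,5)))
c=max(cv2.findContours(m,0,1)[0],key=cv2.contourArea)
q=cv2.approxPolyDP(cv2.convexHull(c),6,True)[:,0];print(q)
# fit edges on undistorted plane pts
P=np.array([onz(C,p,.012)[:2] for p in c[:,0].astype(float)])
r=cv2.minAreaRect((P*1000).astype(np.float32));print(r)
print([onz(C,p.astype(float),.012)[:2] for p in q])
cv2.imwrite("pics/w1z.png",cv2.resize(im[145:265,240:410],None,fx=4.7,fy=4.7,interpolation=cv2.INTER_CUBIC))
E
```

```text
[[246 156]
 [400 159]
 [390 255]
 [252 251]]
((514.8003540039062, -68.7450942993164), (170.3145294189453, 117.62267303466797), 15.325447082519531)
[array([ 0.4186, -0.0377]), array([0.5791, 0.0086]), array([ 0.611 , -0.1033]), array([ 0.4512, -0.1471])]
```

View pics/w1z.png

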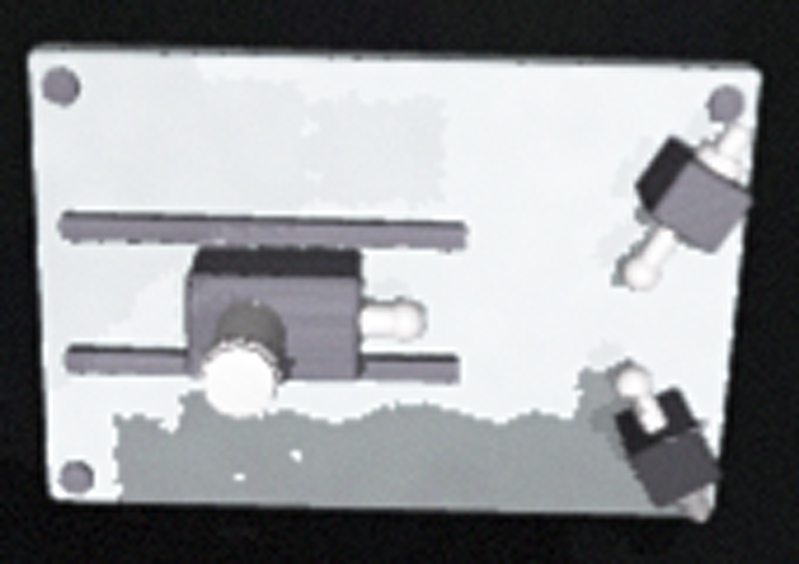

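```bash
cat >> h.py <<'E'
NC=np.array([0.515,-0.070]);NY=15.6
def nf(p):
    a=np.radians(NY);d=np.array(p)[:2]-NC;return np.array([d[0]*np.cos(a)+d[1]*np.sin(a),-d[0]*np.sin(a)+d[1]*np.cos(a)])
def wf(p):
    a=np.radians(NY);return NC+np.array([p[0]*np.cos(a)-p[1]*np.sin(a),p[0]*np.sin(a)+p[1]*np.cos(a)])
E
python3 - <<'E'
from h import *
d=np.load("w1.npz");s=dict(tcp_pos=d['p'],tool_rot=d['r']);C=cam("wrist",s)
f=lambda u,v:(240+u/4.7,145+v/4.7)
for n,(u,v),z in [("L",(640,272),.028),("R",(633,383),.028),("nose",(405,320),.028),("post",(240,380),.069),("c1",(61,86),.012),("c2",(726,102),.012),("c3",(76,477),.012)]:
    p=onz(C,f(u,v),z);print(n,p,nf(p))
print(row([0.531-0.009,0.222+.033,0.19],NY),wf((50,0)) if 0 else wf((.05,0)))
E
```

```text
L [ 0.5674 -0.042   0.028 ] [0.058  0.0129]
R [ 0.5755 -0.0684  0.028 ] [ 0.0587 -0.0147]
nose [ 0.5193 -0.0692  0.028 ] [ 0.0044 -0.0004]
post [ 0.4854 -0.0777  0.069 ] [-0.0306  0.0006]
c1 [ 0.4277 -0.0432  0.012 ] [-0.0768  0.0492]
c2 [ 0.5764 -0.0011  0.012 ] [0.0777 0.0498]
c3 [ 0.4546 -0.1398  0.012 ] [-0.0769 -0.051 ]
(array([-0.05, -0.06,  1.59]), array([ 0.2713,  0.1057, -0.0003])) [ 0.5632 -0.0566]
```

Call:
{"api": "play_rows", "payload": {
  "series": [
    [0,0,0.4,0.05,0.02,0,-1],
    [0,0,0.8,0.1,0.04,0,-1],
    [0,0,1.2,0.15,0.06,0,-1],
    [0,0,1.6,0.2,0.08,0,-1],
    [0,0,1.6,0.25,0.1,0,-1],
    [0,0,1.6,0.271,0.1057,0,-1],
    [0,0,1.6,0.271,0.1057,0,-1],
    [0,0,1.6,0.271,0.1057,0,-1]
  ]
}}

```text
clock: 2.7
tcp_pos: [0.5223, 0.253, 0.19]
tool_rot: [-1.901, -2.5, 0.0]
ft_force: [-1.2, -1.1, -0.5]
finger_gap: 0.0857
```

```bash
python3 - <<'E'
from h import *
s=bot.sense();print(s['clock'],s['tcp_pos'],s['qpos'])
im=bot.snapshot("wrist");cv2.imwrite("pics/w2.png",im)
np.savez("w2.npz",im=im,p=s['tcp_pos'],r=s['tool_rot'])
C=cam("wrist",s);print(proj(C,[[.531,.222,0],[.531,.222,.07]]))
E
```

```text
2.7 [0.5223 0.253  0.19  ] [0.4507 0.157  0.2274 1.6419 0.0008 1.751 ]
[[319.7795 199.791 ]
 [319.8625 222.158 ]]
```

View pics/w2.png

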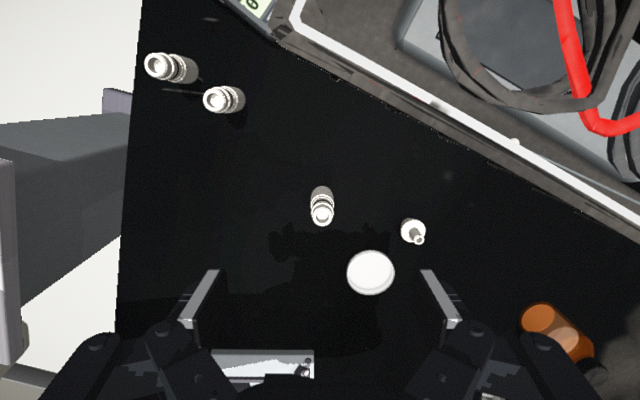

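```bash
python3 - <<'E'
from h import *
d=np.load("w2.npz");im=d['im'];s=dict(tcp_pos=d['p'],tool_rot=d['r']);C=cam("wrist",s)
z=im[175:240,290:355];cv2.imwrite("pics/w2z.png",cv2.resize(z,None,fx=8,fy=8,interpolation=cv2.INTER_CUBIC))
E
```

```text
(no output)
```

View pics/w2z.png

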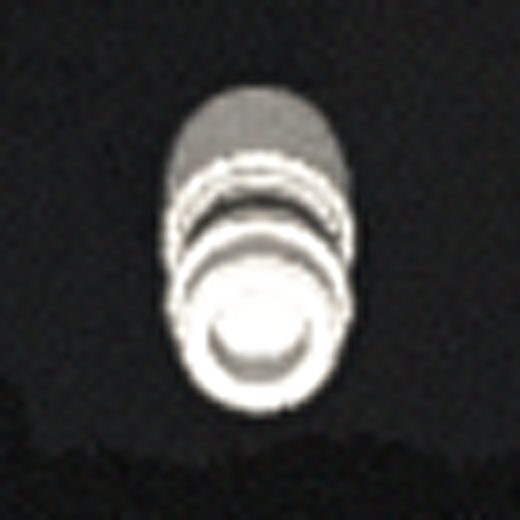

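```bash
python3 - <<'E'
from h import *
d=np.load("w2.npz");s=dict(tcp_pos=d['p'],tool_rot=d['r']);C=cam("wrist",s)
a=onz(C,(290+258/8-.5,175+173/8-.5),0);b=onz(C,(290+260/8-.5,175+332/8-.5),.07);print(a,b)
p=(a+b)/2;print(p)
for z in (.13,.029): print(row([p[0],p[1],z],NY))
E
```

```text
[0.532  0.2269 0.    ] [0.5313 0.2287 0.07  ]
[0.5316 0.2278 0.035 ]
(array([-0.04, -0.05, -0.12]), array([-0.0268,  0.0023,  0.0601]))
(array([-0.04, -0.05, -0.12]), array([-0.0269,  0.0024,  0.1611]))
```

Call:
{"api": "play_rows", "payload": {
  "series": [
    [0,0,0,-0.015,0.001,0.03,-1],
    [0,0,0,-0.0268,0.0023,0.06,-1],
    [0,0,0,-0.0268,0.0023,0.09,-1],
    [0,0,0,-0.0268,0.0023,0.12,-1],
    [0,0,0,-0.0268,0.0023,0.145,-1],
    [0,0,0,-0.0269,0.0024,0.16,-1],
    [0,0,0,-0.0269,0.0024,0.168,-1],
    [0,0,0,-0.0269,0.0024,0.168,-1]
  ],
  "grip_force": 40
}}

```text
clock: 3.75
tcp_pos: [0.5318, 0.2276, 0.0223]
tool_rot: [-1.902, -2.499, -0.0]
ft_force: [0.8, 1.0, -0.5]
finger_gap: 0.0855
```

Call:
{"api": "play_rows", "payload": {
  "series": [
    [0,0,0,0,0,0,-1],
    [0,0,0,0,0,0,0],
    [0,0,0,0,0,0,0.4],
    [0,0,0,0,0,0,0.6],
    [0,0,0,0,0,0,1],
    [0,0,0,0,0,0,1],
    [0,0,0,0,0,0,1],
    [0,0,0,0,0,0,1]
  ]
}}

```text
clock: 4.75
tcp_pos: [0.532, 0.2276, 0.0225]
tool_rot: [-1.902, -2.499, -0.001]
ft_force: [0.1, -1.2, 3.6]
finger_gap: 0.0237
```

```bash
python3 - <<'E'
from h import *
s=bot.sense();print(s['clock'],s['tcp_pos'],s['finger_gap'],s['ft_force'])
cv2.imwrite("pics/w3.png",bot.snapshot("wrist"));cv2.imwrite("pics/s3.png",cv2.resize(bot.snapshot("side")[110:230,260:400],None,fx=5,fy=5))
E
```

```text
4.75 [0.532  0.2276 0.0225] 0.023661326205857997 [ 0.1238 -1.1776  3.6221]
```

View pics/w3.png

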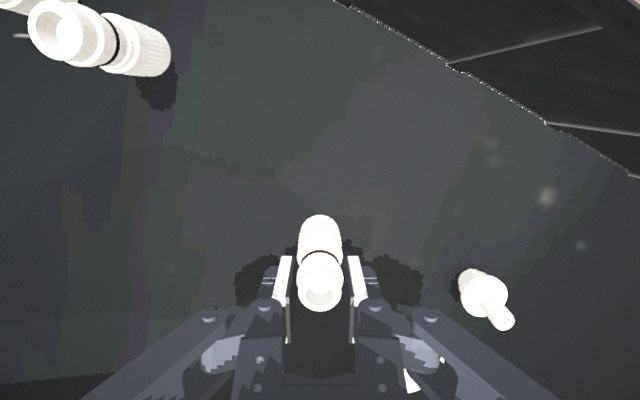

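View pics/s3.png

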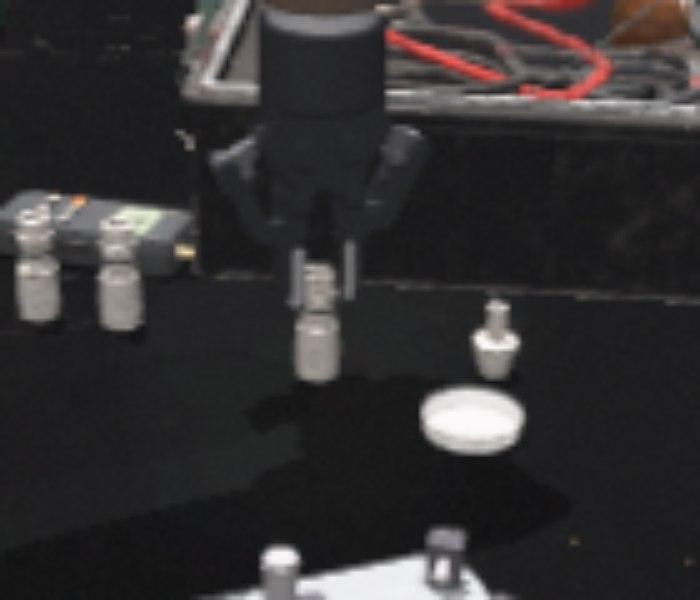

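```bash
python3 - <<'E'
from h import *
w=wf((.042,-.0007));print(w,row([w[0],w[1],.1125],NY),row([w[0],w[1],.045],NY))
E
```

```text
[ 0.5556 -0.0594] (array([-0.  , -0.05, -0.15]), array([-0.2828, -0.0537, -0.0902])) (array([-0.  , -0.05, -0.15]), array([-0.2829, -0.0537, -0.0227]))
```

Call:
{"api": "play_rows", "payload": {
  "series": [
    [0,0,0,0,0,-0.03,1],
    [0,0,0,0,0,-0.07,1],
    [0,0,0,-0.04,-0.008,-0.09,1],
    [0,0,0,-0.09,-0.018,-0.09,1],
    [0,0,0,-0.14,-0.028,-0.09,1],
    [0,0,0,-0.19,-0.038,-0.09,1],
    [0,0,0,-0.24,-0.048,-0.09,1],
    [0,0,-0.1,-0.27,-0.0537,-0.09,1],
    [0,0,-0.1,-0.2828,-0.0537,-0.09,1],
    [0,0,-0.1,-0.2828,-0.0537,-0.09,1]
  ]
}}

```text
clock: 6.1
tcp_pos: [0.5555, -0.0595, 0.1118]
tool_rot: [-1.901, -2.499, -0.0]
ft_force: [0.3, 0.1, -1.5]
finger_gap: 0.0237
```

Call:
{"api": "play_rows", "payload": {
  "series": [
    [0,0,0,0,0,0,1],
    [0,0,0,0,0,0,1]
  ]
}}

```text
clock: 6.35
tcp_pos: [0.5555, -0.0585, 0.1117]
tool_rot: [-1.899, -2.501, -0.0]
ft_force: [1.2, 1.1, 0.1]
finger_gap: 0.0235
```

```bash
python3 - <<'E'
from h import *
s=bot.sense();print(s['clock'],s['tcp_pos'],s['finger_gap'],s['ft_force'],nf(s['tcp_pos']))
im=bot.snapshot("wrist");cv2.imwrite("pics/w4.png",im)
np.savez("w4.npz",im=im,p=s['tcp_pos'],r=s['tool_rot'])
cv2.imwrite("pics/s4.png",cv2.resize(bot.snapshot("side")[150:270,260:400],None,fx=5,fy=5))
E
```

```text
6.35 [ 0.5555 -0.0585  0.1117] 0.02354921463854373 [1.1636 1.1104 0.0663] [0.0421 0.0002]
```

View pics/w4.png

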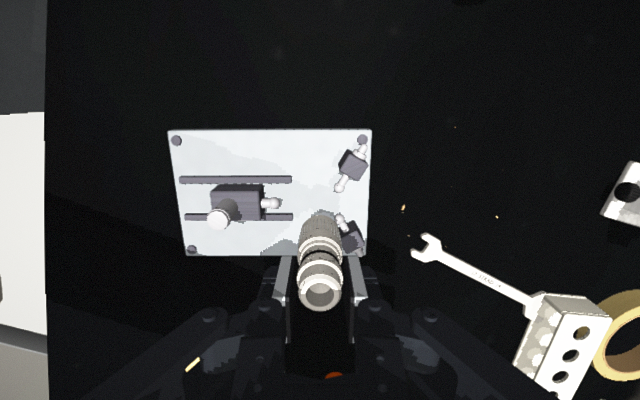

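View pics/s4.png

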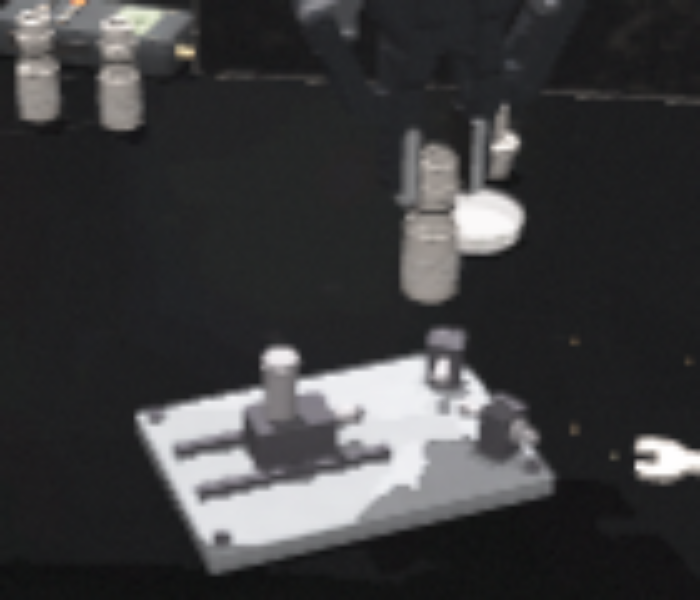

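Call:
{"api": "play_rows", "payload": {
  "series": [
    [0,0,0,0,0,0.02,1],
    [0,0,0,-0.0005,0,0.04,1],
    [0,0,0,-0.0005,0,0.055,1],
    [0,0,0,-0.0005,0,0.066,1],
    [0,0,0,-0.0005,0,0.071,1],
    [0,0,0,-0.0005,0,0.0725,1],
    [0,0,0,-0.0005,0,0.0725,1],
    [0,0,0,-0.0005,0,0.0725,1]
  ]
}}

```text
clock: 7.45
tcp_pos: [0.5559, -0.0592, 0.0398]
tool_rot: [-1.9, -2.501, -0.001]
ft_force: [0.4, -0.1, -0.6]
finger_gap: 0.0233
```

```bash
python3 - <<'E'
from h import *
for i in range(6):
    s=bot.sense();print(s['clock'],s['tcp_pos'],s['finger_gap'],s['ft_force'],nf(s['tcp_pos']))
    bot.snapshot("wrist")
im=bot.snapshot("side");cv2.imwrite("pics/s5.png",cv2.resize(im[150:270,260:400],None,fx=5,fy=5))
E
```

```text
7.45 [ 0.5559 -0.0592  0.0398] 0.02327122497848035 [ 0.3665 -0.0739 -0.6479] [ 0.0423 -0.0006]
7.5 [ 0.5558 -0.0592  0.0397] 0.02319551839210227 [-0.8341  1.2157 -0.3042] [ 0.0422 -0.0006]
7.55 [ 0.5558 -0.0592  0.0397] 0.02319830289242366 [-0.6099  0.4553 -1.693 ] [ 0.0422 -0.0005]
7.6 [ 0.5558 -0.0592  0.0396] 0.024057014931950893 [-0.1924  0.3991 -1.1636] [ 0.0422 -0.0005]
7.65 [ 0.5557 -0.0592  0.0395] 0.023278853140669103 [ 0.4866  0.0769 -0.4756] [ 0.0421 -0.0005]
7.7 [ 0.5557 -0.0592  0.0394] 0.023228302933733895 [ 0.2865  1.1663 -0.697 ] [ 0.0421 -0.0005]
```

View pics/s5.png

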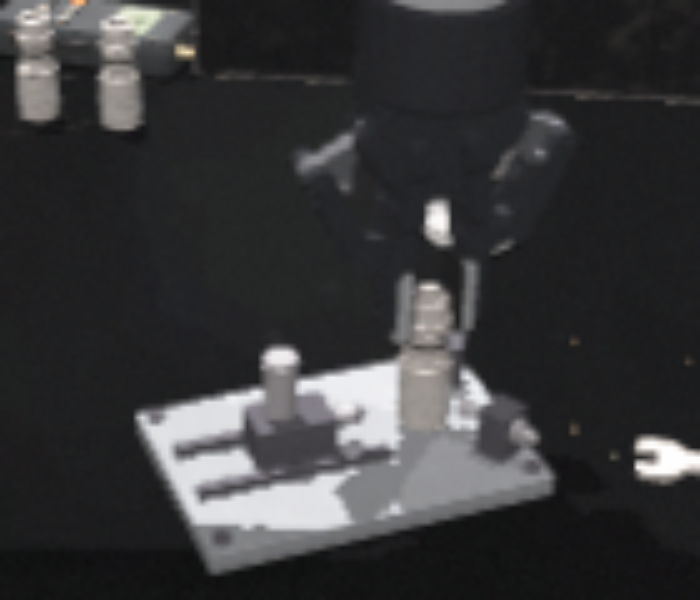

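Call:
{"api": "play_rows", "payload": {
  "series": [
    [0,0,0,0,0,0.001,1],
    [0,0,0,0,0,0.002,1],
    [0,0,0,0,0,0.003,1],
    [0,0,0,0,0,0.004,1],
    [0,0,0,0,0,0.004,1],
    [0,0,0,0,0,0.004,1]
  ]
}}

```text
clock: 8.55
tcp_pos: [0.5556, -0.0592, 0.0354]
tool_rot: [-1.899, -2.501, -0.0]
ft_force: [-0.7, 0.0, -2.0]
finger_gap: 0.0233
```

```bash
cat >> h.py <<'E'
def avg(n=8):
    F=[];P=[];M=[]
    for i in range(n):
        s=bot.sense();F.append(s['ft_force']);P.append(s['tcp_pos']);M.append(s['torque']);bot.snapshot("wrist")
    F=np.mean(F,0);P=np.mean(P,0);M=np.mean(M,0);a=np.radians(NY)
    rot=lambda v:np.array([v[0]*np.cos(a)+v[1]*np.sin(a),-v[0]*np.sin(a)+v[1]*np.cos(a),v[2]])
    print("t",s['clock'],"nestxy mm",nf(P)*1000,"z",P[2]*1000,"F",rot(F),"M",rot(M),"gap",s['finger_gap']*1000,"yaw",np.degrees(np.arctan2(*R.from_rotvec(s['tool_rot']).as_matrix()[[1,0],1])))
E
python3 -c "
from h import *
avg(6)"
```

```text
t 8.8 nestxy mm [42.0706 -0.4895] z 35.39024929669987 F [-0.2265 -0.1083 -1.1275] M [ 0.0068 -0.0165 -0.0013] gap 23.40416516705429 yaw 15.566772334942904
```

Call:
{"api": "play_rows", "payload": {
  "series": [
    [0,0,0,0,0,0.0003,1],
    [0,0,0,0,0,0.0006,1],
    [0,0,0,0,0,0.0009,1],
    [0,0,0,0,0,0.0012,1],
    [0,0,0,0,0,0.0012,1]
  ]
}}

```text
clock: 9.48
tcp_pos: [0.5557, -0.0592, 0.0346]
tool_rot: [-1.9, -2.501, -0.001]
ft_force: [-1.8, 0.0, 5.3]
finger_gap: 0.0233
```

```bash
python3 -c "
from h import *
avg(6)"
```

```text
t 9.725 nestxy mm [42.136  -0.5499] z 34.58841677215418 F [-2.1776  0.7706  5.2011] M [ 0.1197  0.4994 -0.0186] gap 23.7309419465591 yaw 15.561499265286962
```

Call:
{"api": "play_rows", "payload": {
  "series": [
    [0,0,0,0,0,-0.0003,1],
    [0,0,0,0,0,-0.0006,1],
    [0,0,0,0,0.0008,-0.0006,1],
    [0,0,0,0,0.0016,-0.0006,1],
    [0,0,0,0,0.0024,-0.0006,1],
    [0,0,0,0,0.003,-0.0006,1],
    [0,0,0,0,0.003,-0.0006,1]
  ]
}}

```text
clock: 10.65
tcp_pos: [0.5587, -0.0584, 0.0352]
tool_rot: [-1.899, -2.501, -0.001]
ft_force: [0.8, 0.1, -1.5]
finger_gap: 0.0237
```

```bash
python3 -c "
from h import *
avg(6)"
```

```text
t 10.9 nestxy mm [45.1407 -0.5385] z 35.18909560539663 F [ 0.2211  0.1249 -1.1234] M [ 0.0006  0.0201 -0.0057] gap 23.326085864600387 yaw 15.561849843719326
```

Free and tracking well. Continue in small steps.

Call:
{"api": "play_rows", "payload": {
  "series": [
    [0,0,0,0,0.0003,0,1],
    [0,0,0,0,0.0006,0,1],
    [0,0,0,0,0.0009,0,1],
    [0,0,0,0,0.0012,0,1],
    [0,0,0,0,0.0012,0,1]
  ]
}}

```text
clock: 11.58
tcp_pos: [0.5598, -0.0581, 0.0352]
tool_rot: [-1.9, -2.501, -0.001]
ft_force: [0.5, 0.2, -0.8]
finger_gap: 0.0232
```

```bash
python3 -c "
from h import *
avg(4)"
```

```text
t 11.725 nestxy mm [46.3413 -0.5382] z 35.20443476945108 F [ 0.1989 -0.1412 -0.7671] M [-0.0102 -0.0276  0.0176] gap 23.39067016136172 yaw 15.5640916946446
```

Call:
{"api": "play_rows", "payload": {
  "series": [
    [0,0,0,0,0.0003,0,1],
    [0,0,0,0,0.0006,0,1],
    [0,0,0,0,0.0008,0,1],
    [0,0,0,0,0.0008,0,1]
  ]
}}

```text
clock: 12.28
tcp_pos: [0.5606, -0.0578, 0.0352]
tool_rot: [-1.9, -2.501, -0.001]
ft_force: [0.0, -0.6, -1.4]
finger_gap: 0.0233
```

```bash
python3 -c "
from h import *
avg(4)"
```

```text
t 12.425 nestxy mm [47.1189 -0.5363] z 35.19416112139959 F [ 0.1993 -0.3588 -0.9501] M [-0.0102 -0.0114 -0.0148] gap 23.694635863665443 yaw 15.561486313325535
```

Call:
{"api": "play_rows", "payload": {
  "series": [
    [0,0,0,0,0.0003,0,1],
    [0,0,0,0,0.0006,0,1],
    [0,0,0,0,0.0006,0,1]
  ]
}}

```text
clock: 12.85
tcp_pos: [0.5611, -0.0577, 0.0352]
tool_rot: [-1.9, -2.501, -0.001]
ft_force: [-0.4, 0.2, -0.3]
finger_gap: 0.0233
```

```bash
python3 -c "
from h import *
avg(4)"
```

```text
t 13.0 nestxy mm [47.7143 -0.5499] z 35.187028140924845 F [-0.0249 -0.4314 -0.6849] M [-0.0013  0.004  -0.0189] gap 23.833217011175588 yaw 15.562026490941646
```

Call:
{"api": "play_rows", "payload": {
  "series": [
    [0,0,0,0,0.0002,0,1],
    [0,0,0,0,0.0004,0,1],
    [0,0,0,0,0.0004,0,1]
  ]
}}

```text
clock: 13.42
tcp_pos: [0.5615, -0.0576, 0.0352]
tool_rot: [-1.9, -2.501, -0.001]
ft_force: [0.8, 0.1, -0.7]
finger_gap: 0.0236
```

```bash
python3 -c "
from h import *
avg(5)"
```

```text
t 13.625 nestxy mm [48.1058 -0.5488] z 35.186013238853604 F [ 0.0431  0.0123 -1.1143] M [-0.0271  0.0089 -0.0315] gap 23.191476590403212 yaw 15.560219333847995
```

Call:
{"api": "play_rows", "payload": {
  "series": [
    [0,0,0,0,0.0002,0,1],
    [0,0,0,0,0.0004,0,1],
    [0,0,0,0,0.0004,0,1]
  ]
}}

```text
clock: 14.05
tcp_pos: [0.5618, -0.0575, 0.0352]
tool_rot: [-1.9, -2.501, -0.0]
ft_force: [-0.2, -0.6, -1.3]
finger_gap: 0.0231
```

```bash
python3 -c "
from h import *
avg(5)"
```

```text
t 14.25 nestxy mm [48.4473 -0.5609] z 35.1724598488522 F [-0.6299 -0.4438 -1.123 ] M [-0.0659  0.1776  0.0186] gap 23.668787135298288 yaw 15.561064715539919
```

Call:
{"api": "play_rows", "payload": {
  "series": [
    [0,0,0,0,0.0001,0,1],
    [0,0,0,0,0.0003,0,1],
    [0,0,0,0,0.0003,0,1]
  ]
}}

```text
clock: 14.68
tcp_pos: [0.562, -0.0575, 0.0351]
tool_rot: [-1.899, -2.501, -0.0]
ft_force: [-1.0, -0.5, -1.9]
finger_gap: 0.0237
```

```bash
python3 -c "
from h import *
avg(5)"
```

```text
t 14.875 nestxy mm [48.6164 -0.5583] z 35.11742653899497 F [-1.4589 -0.1438 -0.9908] M [-0.1     0.4468 -0.0085] gap 23.44935794662197 yaw 15.556260185400198
```

Call:
{"api": "play_rows", "payload": {
  "series": [
    [0,0,0,0,0.0001,0,1],
    [0,0,0,0,0.0003,0,1],
    [0,0,0,0,0.0003,0,1],
    [0,0,0,0,0.0003,0,1]
  ]
}}

```text
clock: 15.42
tcp_pos: [0.5622, -0.0574, 0.0351]
tool_rot: [-1.899, -2.501, 0.0]
ft_force: [-4.0, -1.2, -0.0]
finger_gap: 0.0235
```

```bash
python3 -c "
from h import *
avg(6)"
```

```text
t 15.675 nestxy mm [48.8323 -0.548 ] z 35.08902541276084 F [-3.5063 -0.396  -0.1614] M [-0.0879  0.8022  0.0073] gap 23.477938356167357 yaw 15.556953874882694
```

Call:
{"api": "play_rows", "payload": {
  "series": [
    [0,0,0,0,0,0,0.4],
    [0,0,0,0,0,0,0.35],
    [0,0,0,0,0,0,0.3],
    [0,0,0,0,0,0,0.2],
    [0,0,0,0,0,0,0],
    [0,0,0,0,0,0,-0.3],
    [0,0,0,0,0,0,-0.3]
  ]
}}

```text
clock: 16.6
tcp_pos: [0.5622, -0.0574, 0.0351]
tool_rot: [-1.9, -2.501, -0.0]
ft_force: [0.8, 0.1, -0.9]
finger_gap: 0.0554
```

```bash
python3 - <<'E'
from h import *
avg(2)
cv2.imwrite("pics/w6.png",bot.snapshot("wrist"));cv2.imwrite("pics/s6.png",cv2.resize(bot.snapshot("side")[150:270,260:400],None,fx=5,fy=5))
E
```

```text
t 16.65 nestxy mm [48.8573 -0.5619] z 35.0926600522498 F [-0.1545 -0.6341 -0.4994] M [-0.0044 -0.0016  0.0444] gap 55.330749244116284 yaw 15.556378660338744
```

View pics/w6.png

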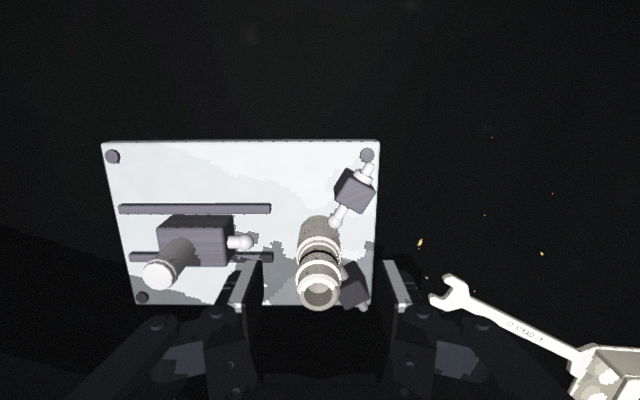

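View pics/s6.png

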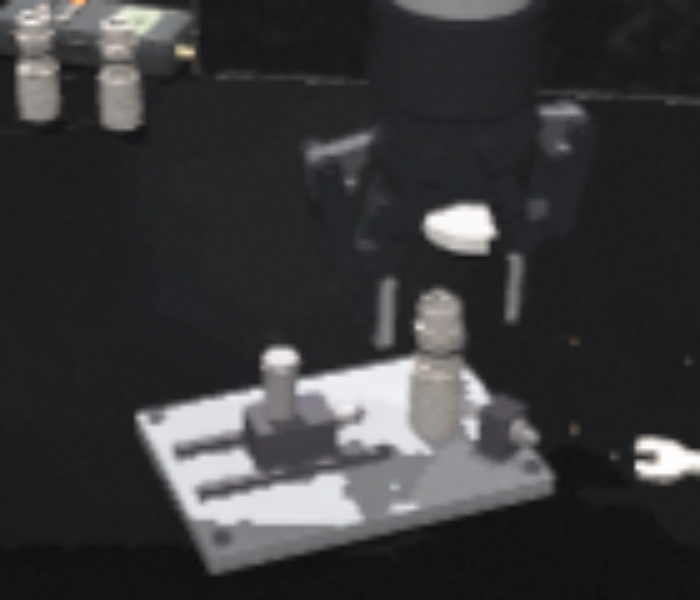

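```bash
python3 - <<'E'
from h import *
w=wf((-.064,.0));s=bot.sense();print(w,np.hypot(*w),row([w[0],w[1],.13],NY+90),row([w[0],w[1],.13],NY), s['tcp_pos'],s['qpos'])
E
```

```text
[ 0.4534 -0.0872] 0.4616696277528024 (array([  0.01,  -0.09, -90.04]), array([ 0.0006, -0.1129, -0.0948])) (array([-0.05, -0.07, -0.04]), array([ 0.0006, -0.1129, -0.0948])) [ 0.5622 -0.0574  0.0351] [-0.1021  0.1253 -0.1071  1.3396  0.0008  1.1971]
```

Call:
{"api": "play_rows", "payload": {
  "series": [
    [0,0,0,0,0,-0.015,-0.3],
    [0,0,0,0,0,-0.04,-0.3],
    [0,0,0,0,0,-0.07,-0.3],
    [0,0,0,0,0,-0.095,-0.3],
    [0,0,-10,0,-0.02,-0.105,0],
    [0,0,-20,0,-0.05,-0.105,1],
    [0,0,-30,0,-0.08,-0.105,1],
    [0,0,-40,0,-0.1129,-0.105,1],
    [0,0,-50,0,-0.1129,-0.105,1],
    [0,0,-60,0,-0.1129,-0.105,1]
  ]
}}

```text
clock: 18.05
tcp_pos: [0.4535, -0.088, 0.1417]
tool_rot: [0.386, 3.117, 0.001]
ft_force: [0.1, -0.4, 0.4]
finger_gap: 0.0
```

```bash
python3 - <<'E'
from h import *
w=wf((-.064,.0));s=bot.sense();print(row([w[0],w[1],.13],NY+90), s['tcp_pos'],s['finger_gap'])
cv2.imwrite("pics/s7.png",cv2.resize(bot.snapshot("side")[150:270,260:400],None,fx=5,fy=5))
E
```

```text
(array([  0.03,   0.05, -29.73]), array([0.0003, 0.0007, 0.0117])) [ 0.4535 -0.088   0.1417] 1.3977467910328082e-05
```

View pics/s7.png

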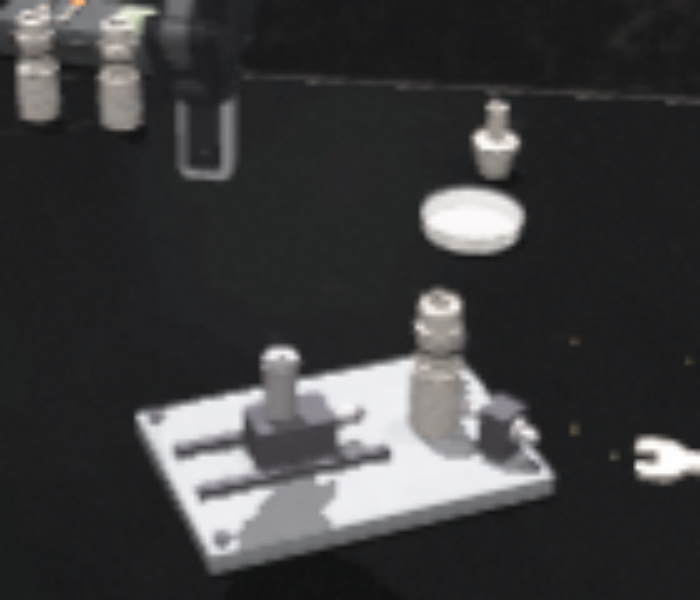

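Call:
{"api": "play_rows", "payload": {
  "series": [
    [0,0,-10,0,0.0007,0.01,1],
    [0,0,-20,0,0.0007,0.03,1],
    [0,0,-29.7,0,0.0007,0.055,1],
    [0,0,-29.7,0,0.0007,0.075,1],
    [0,0,-29.7,0,0.0007,0.09,1],
    [0,0,-29.7,0,0.0007,0.097,1],
    [0,0,-29.7,0,0.0007,0.097,1]
  ]
}}

```text
clock: 18.98
tcp_pos: [0.4538, -0.0872, 0.0447]
tool_rot: [-0.437, 3.11, 0.001]
ft_force: [0.2, -0.8, -0.5]
finger_gap: -0.0003
```

```bash
python3 - <<'E'
from h import *
avg(4);cv2.imwrite("pics/w8.png",bot.snapshot("wrist"));cv2.imwrite("pics/s8.png",cv2.resize(bot.snapshot("side")[150:270,260:400],None,fx=5,fy=5))
E
```

```text
t 19.125 nestxy mm [-63.2899  -0.209 ] z 45.1374157247874 F [ 0.0539 -0.0694 -0.1718] M [0.0068 0.0056 0.0138] gap 0.09530091023954394 yaw 106.03407579256056
```

View pics/w8.png

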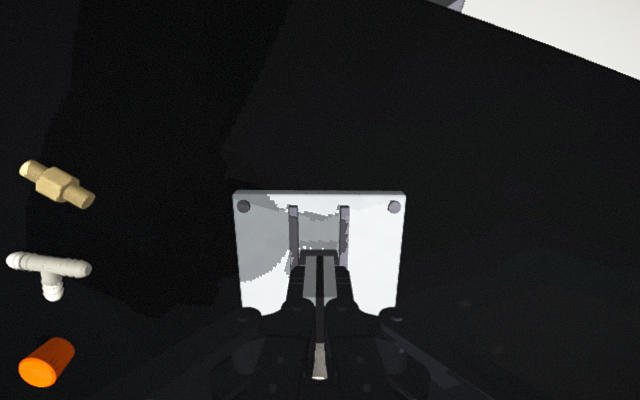

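View pics/s8.png

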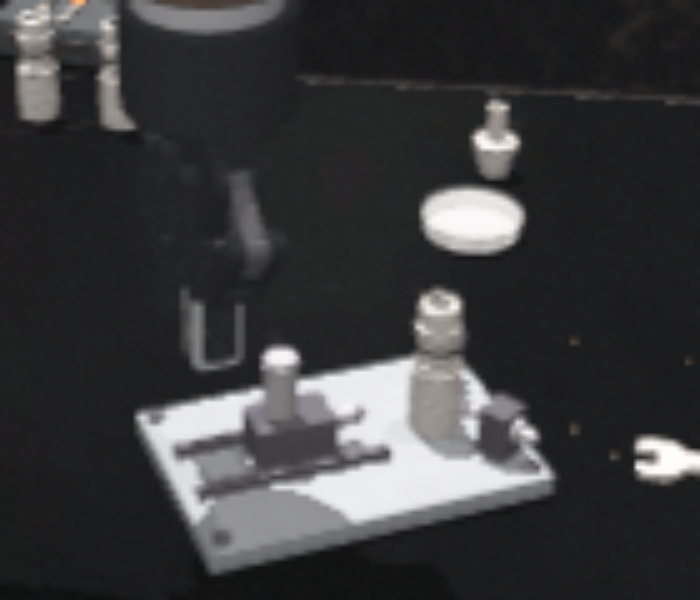

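Call:
{"api": "play_rows", "payload": {
  "series": [
    [0,0,-0.4,-0.006,0,0,1],
    [0,0,-0.4,-0.01,0,0,1],
    [0,0,-0.4,-0.012,0,0,1],
    [0,0,-0.4,-0.014,0,0,1],
    [0,0,-0.4,-0.017,0,0,1],
    [0,0,-0.4,-0.02,0,0,1],
    [0,0,-0.4,-0.023,0,0,1],
    [0,0,-0.4,-0.026,0,0,1],
    [0,0,-0.4,-0.028,0,0,1],
    [0,0,-0.4,-0.03,0,0,1]
  ]
}}

```text
clock: 20.52
tcp_pos: [0.4831, -0.0789, 0.0451]
tool_rot: [-0.449, 3.108, 0.0]
ft_force: [0.2, -1.0, 0.2]
finger_gap: 0.0002
```

```bash
python3 - <<'E'
from h import *
avg(4);cv2.imwrite("pics/s9.png",cv2.resize(bot.snapshot("side")[150:270,260:400],None,fx=5,fy=5))
E
```

```text
t 20.675 nestxy mm [-33.1125   0.0146] z 45.10740078486907 F [-0.1669 -0.1881  0.2535] M [0.0131 0.0215 0.0009] gap 0.12562645127468214 yaw 106.44694500323709
```

View pics/s9.png

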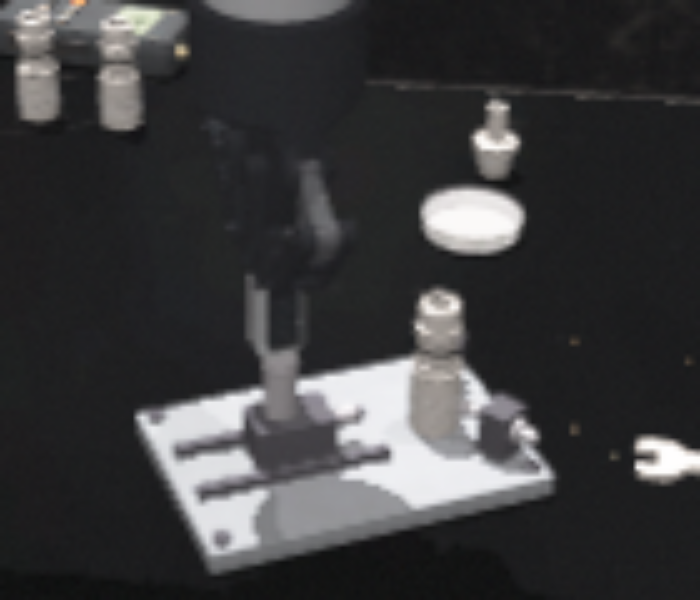

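```bash
python3 - <<'E'
from h import *
s=bot.sense();C=cam("side");print(s['tcp_pos'],s['qpos'],R.from_rotvec(s['tool_rot']).as_matrix())
f=lambda P:(proj(C,P)-[260,150])*5
print(f(s['tcp_pos']), f([*wf((-.0306,.0006)),.069]),f([*wf((-.0306,.0006)),.037]))
cv2.imwrite("pics/w10.png",bot.snapshot("wrist")); im=bot.snapshot("scene")
cv2.imwrite("pics/c10.png",cv2.resize(im[145:225,290:390],None,fx=7,fy=7))
D=cam("scene");g=lambda P:(proj(D,P)-[290,145])*7
print(g(s['tcp_pos']), g([*wf((-.0306,.0006)),.069]))
E
```

```text
[ 0.4829 -0.079   0.0451] [-0.1624 -0.0609 -0.2786  1.3519  0.0006 -0.4494] [[-0.9591 -0.2831  0.0013]
 [-0.2831  0.9591  0.0004]
 [-0.0014  0.     -1.    ]]
[[271.4173 394.0958]] [[276.7846 349.2482]] [[276.3398 406.6743]]
[[439.7661 284.8519]] [[436.604  240.9109]]
```

View pics/c10.png

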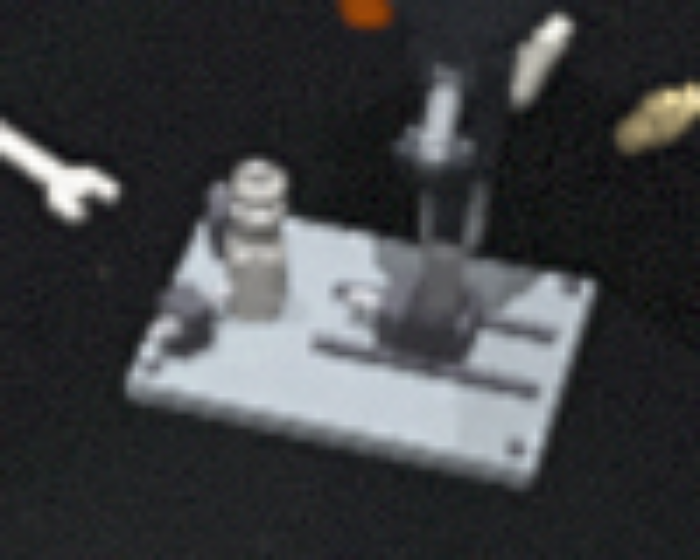

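View pics/w10.png

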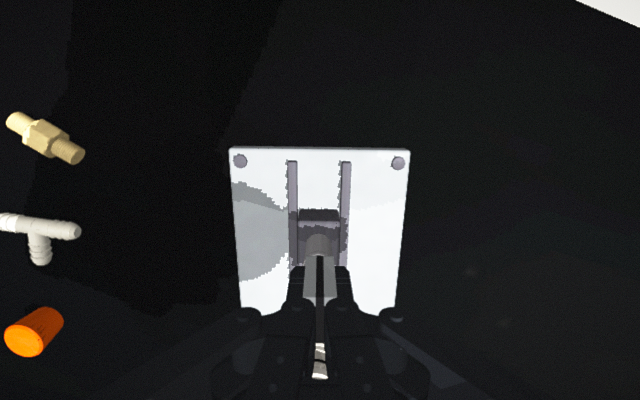

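Call:
{"api": "play_rows", "payload": {
  "series": [
    [0,0,0,0,0,-0.003,1],
    [0,0,0,0.01,0,-0.003,1],
    [0,0,0,0.025,0,-0.003,1],
    [0,0,0.8,0.033,0,-0.003,1],
    [0,0,0.8,0.033,0,0.005,1],
    [0,0,0.8,0.033,0,0.012,1],
    [0,0,0.8,0.033,0,0.016,1],
    [0,0,0.8,0.033,0,0.019,1],
    [0,0,0.8,0.033,0,0.019,1]
  ]
}}

```text
clock: 22.0
tcp_pos: [0.4512, -0.0882, 0.0258]
tool_rot: [-0.428, 3.111, 0.001]
ft_force: [-0.3, -0.1, 0.5]
finger_gap: -0.0002
```

```bash
python3 - <<'E'
from h import *
avg(3);cv2.imwrite("pics/s11.png",cv2.resize(bot.snapshot("side")[150:270,260:400],None,fx=5,fy=5))
s=bot.sense();C=cam("side");print((proj(C,s['tcp_pos'])-[260,150])*5)
E
```

```text
t 22.1 nestxy mm [-66.2307  -0.4374] z 26.01873166290415 F [0.1245 0.2841 0.3072] M [0.0259 0.0097 0.018 ] gap 0.18879324323911023 yaw 105.64546463349141
[[204.9242 441.8721]]
```

View pics/s11.png

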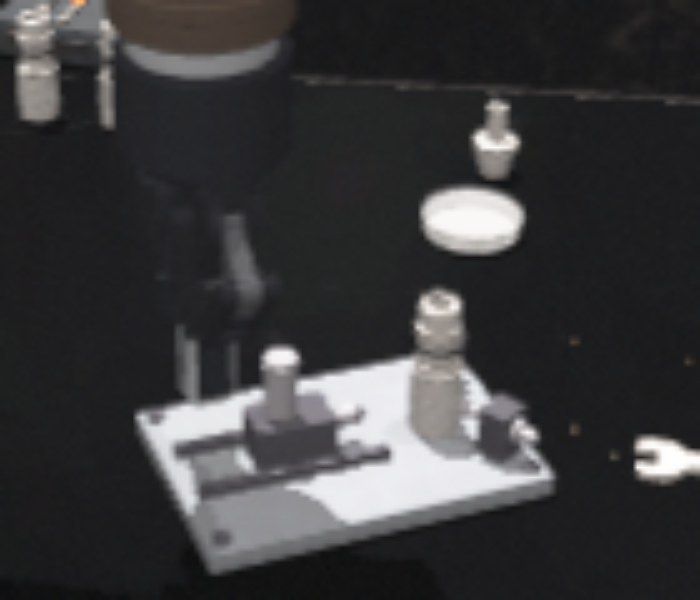

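Call:
{"api": "play_rows", "payload": {
  "series": [
    [0,0,0,-0.006,0.0005,0,1],
    [0,0,0,-0.01,0.0005,0,1],
    [0,0,0,-0.013,0.0005,0,1],
    [0,0,0,-0.015,0.0005,0,1],
    [0,0,0,-0.018,0.0005,0,1],
    [0,0,0,-0.021,0.0005,0,1],
    [0,0,0,-0.024,0.0005,0,1],
    [0,0,0,-0.026,0.0005,0,1],
    [0,0,0,-0.028,0.0005,0,1],
    [0,0,0,-0.028,0.0005,0,1]
  ]
}}

```text
clock: 23.45
tcp_pos: [0.4784, -0.0802, 0.0262]
tool_rot: [-0.428, 3.111, 0.0]
ft_force: [-2.5, -0.2, 0.6]
finger_gap: 0.0
```

```bash
python3 - <<'E'
from h import *
avg(4);cv2.imwrite("pics/s12.png",cv2.resize(bot.snapshot("side")[150:270,260:400],None,fx=5,fy=5))
E
```

```text
t 23.6 nestxy mm [-37.9536   0.0284] z 26.268392274903235 F [-2.467   0.0856  0.1198] M [0.0697 0.4052 0.0019] gap -0.028193914418666303 yaw 105.65080893182751
```

View pics/s12.png

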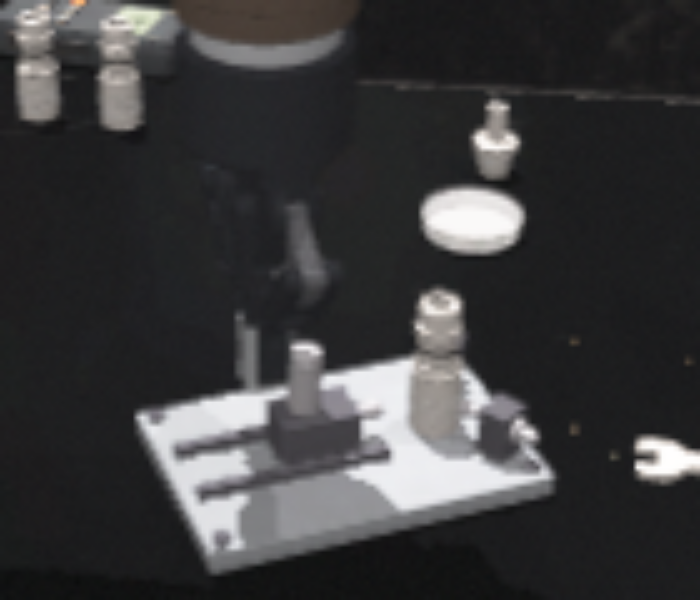

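```bash
python3 - <<'E'
from h import *
C=cam("side")
for u,v in [(282,354),(307,348)]:
    print(nf(onz(C,(260+u/5,150+v/5),.069)))
im=bot.snapshot("side");cv2.imwrite("pics/s13.png",cv2.resize(im[190:250,290:370],None,fx=9,fy=9,interpolation=cv2.INTER_CUBIC))
D=bot.snapshot("scene");cv2.imwrite("pics/c13.png",cv2.resize(D[155:215,300:380],None,fx=9,fy=9,interpolation=cv2.INTER_CUBIC))
E
```

```text
[-0.0297 -0.0039]
[-0.0172 -0.0031]
```

View pics/s13.png

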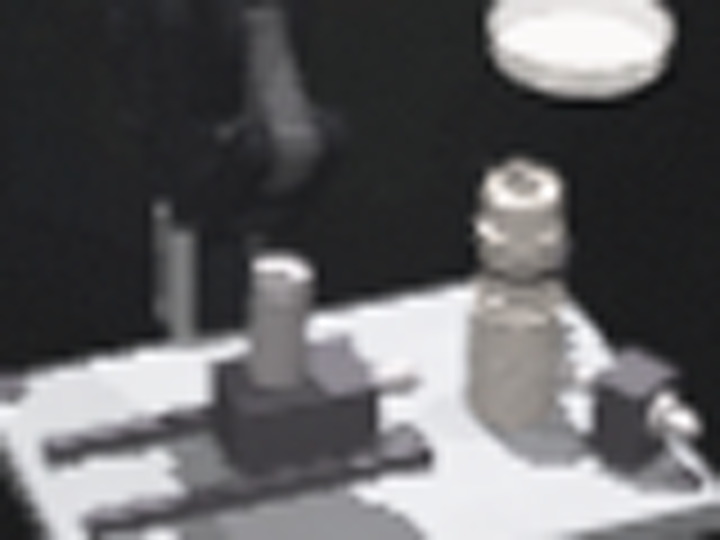

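View pics/c13.png

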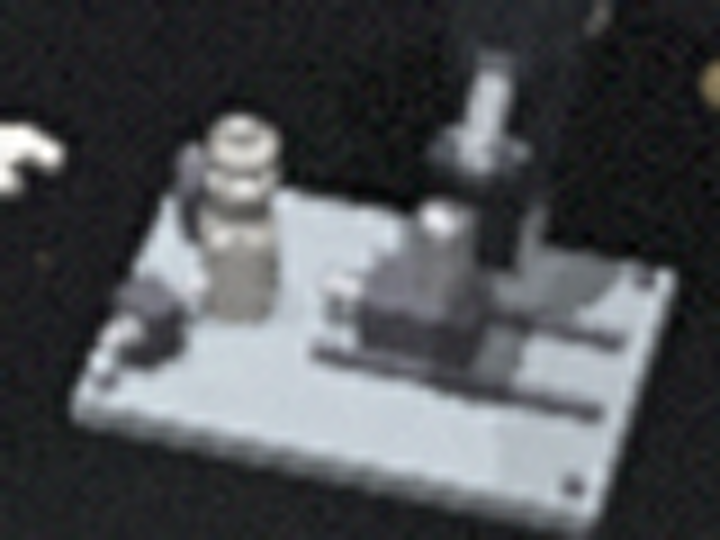

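Call:
{"api": "play_rows", "payload": {
  "series": [
    [0,0,0,-0.002,0,0,1],
    [0,0,0,-0.004,0,0,1],
    [0,0,0,-0.006,0,0,1],
    [0,0,0,-0.008,0,0,1],
    [0,0,0,-0.009,0,0,1],
    [0,0,0,-0.0095,0,0,1]
  ]
}}

```text
clock: 24.55
tcp_pos: [0.4876, -0.0776, 0.0263]
tool_rot: [-0.428, 3.11, 0.0]
ft_force: [-4.8, -1.0, 0.6]
finger_gap: 0.0001
```

```bash
python3 - <<'E'
from h import *
avg(4);cv2.imwrite("pics/s14.png",cv2.resize(bot.snapshot("side")[190:250,290:370],None,fx=9,fy=9,interpolation=cv2.INTER_CUBIC))
E
```

```text
t 24.7 nestxy mm [-28.4223   0.0258] z 26.31761978339363 F [-3.6671 -0.042   0.3599] M [0.0776 0.7328 0.0102] gap 0.09332956961466324 yaw 105.65015155840837
```

View pics/s14.png

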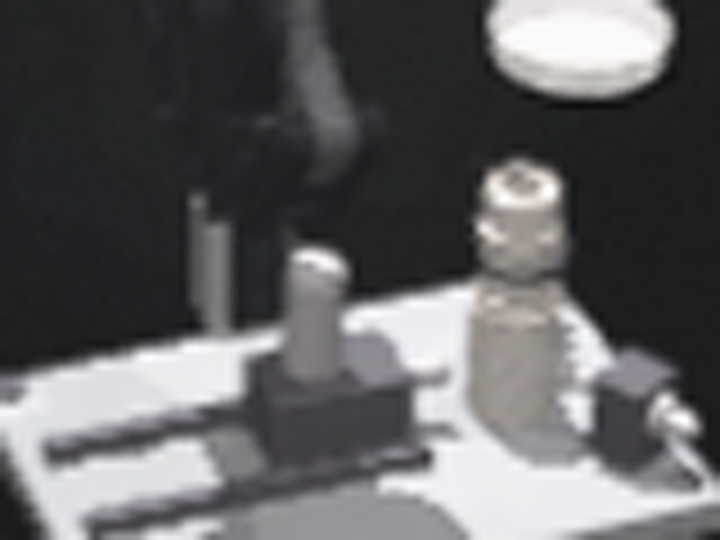

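Call:
{"api": "play_rows", "payload": {
  "series": [
    [0,0,0,-0.0005,0,0,1],
    [0,0,0,-0.001,0,0,1],
    [0,0,0,-0.0015,0,0,1],
    [0,0,0,-0.002,0,0,1],
    [0,0,0,-0.0025,0,0,1],
    [0,0,0,-0.003,0,0,1]
  ]
}}

```text
clock: 25.55
tcp_pos: [0.4905, -0.0768, 0.0263]
tool_rot: [-0.427, 3.11, 0.0]
ft_force: [-4.0, -0.4, -0.2]
finger_gap: 0.0
```

```bash
python3 - <<'E'
from h import *
avg(4);cv2.imwrite("pics/s15.png",cv2.resize(bot.snapshot("side")[190:250,290:370],None,fx=9,fy=9,interpolation=cv2.INTER_CUBIC))
E
```

```text
t 25.7 nestxy mm [-25.3603   0.0353] z 26.331622248463486 F [-3.7598  0.3863 -0.4815] M [0.0413 0.7528 0.0201] gap 0.12351259934246972 yaw 105.65370535051564
```

View pics/s15.png

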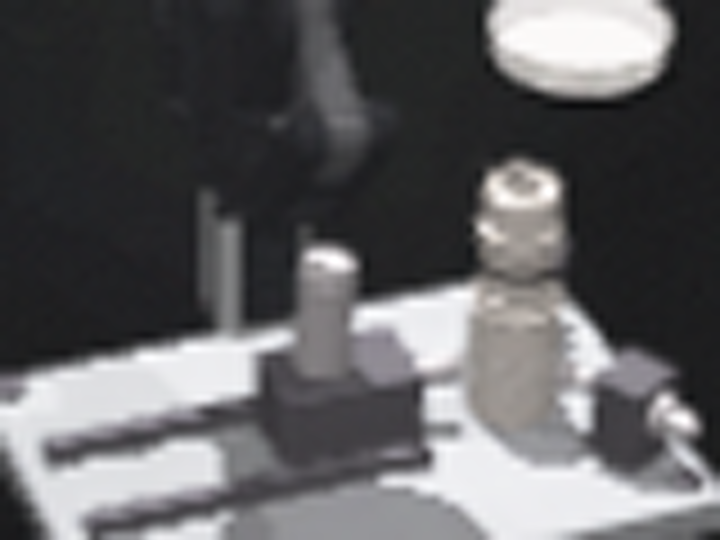

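Sliding force is a steady ~3.8 N (no nose contact yet); about 2 mm left. Finer steps.

Call:
{"api": "play_rows", "payload": {
  "series": [
    [0,0,0,-0.0003,0,0,1],
    [0,0,0,-0.0006,0,0,1],
    [0,0,0,-0.0009,0,0,1],
    [0,0,0,-0.0012,0,0,1]
  ]
}}

```text
clock: 26.3
tcp_pos: [0.4917, -0.0765, 0.0263]
tool_rot: [-0.427, 3.11, 0.001]
ft_force: [-3.6, -1.0, -1.1]
finger_gap: -0.0002
```

```bash
python3 -c "
from h import *
avg(4)"
```

```text
t 26.45 nestxy mm [-24.1202   0.0274] z 26.34105590269249 F [-4.0053  0.2979 -0.5851] M [ 0.076   0.7836 -0.0194] gap -0.10748344661670713 yaw 105.65376851022972
```

Call:
{"api": "play_rows", "payload": {
  "series": [
    [0,0,0,-0.0003,0,0,1],
    [0,0,0,-0.0006,0,0,1]
  ]
}}

```text
clock: 26.75
tcp_pos: [0.4923, -0.0763, 0.0263]
tool_rot: [-0.427, 3.11, 0.001]
ft_force: [-5.6, -1.2, -1.3]
finger_gap: -0.0001
```

```bash
python3 -c "
from h import *
avg(4)"
```

```text
t 26.9 nestxy mm [-23.4895   0.0318] z 26.334639263157918 F [-4.3831  0.3089 -0.6831] M [0.062  0.7733 0.0233] gap -0.22655530016730374 yaw 105.65217003649231
```

Call:
{"api": "play_rows", "payload": {
  "series": [
    [0,0,0,-0.0003,0,0,1],
    [0,0,0,-0.0005,0,0,1]
  ]
}}

```text
clock: 27.2
tcp_pos: [0.4929, -0.0761, 0.0263]
tool_rot: [-0.428, 3.11, 0.001]
ft_force: [-3.9, -0.5, 0.4]
finger_gap: 0.0001
```

```bash
python3 -c "
from h import *
avg(4)"
```

```text
t 27.35 nestxy mm [-22.9744   0.0461] z 26.335757037746227 F [-4.1716  0.6737 -0.4149] M [ 0.0579  0.8121 -0.0086] gap 0.17852405818627015 yaw 105.65463024731946
```

Call:
{"api": "play_rows", "payload": {
  "series": [
    [0,0,0,-0.0003,0,0,1],
    [0,0,0,-0.0005,0,0,1]
  ]
}}

```text
clock: 27.65
tcp_pos: [0.4932, -0.076, 0.0263]
tool_rot: [-0.427, 3.11, 0.0]
ft_force: [-5.2, -0.9, 1.3]
finger_gap: 0.0001
```

```bash
python3 -c "
from h import *
avg(4)
cv2.imwrite('pics/s16.png',cv2.resize(bot.snapshot('side')[190:250,290:370],None,fx=9,fy=9,interpolation=cv2.INTER_CUBIC))"
```

```text
t 27.8 nestxy mm [-22.6284   0.0415] z 26.324087801746206 F [-5.0117  0.5107  0.7762] M [ 0.0204  1.0527 -0.0093] gap -0.08747105590382813 yaw 105.64762452000413
```

View pics/s16.png

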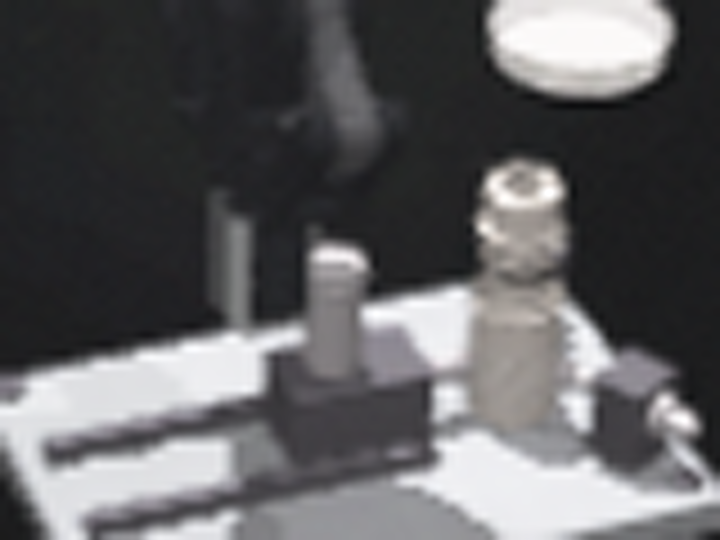

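Call:
{"api": "play_rows", "payload": {
  "series": [
    [0,0,0,-0.0002,0,0,1],
    [0,0,0,-0.0003,0,0,1]
  ]
}}

```text
clock: 28.15
tcp_pos: [0.4933, -0.076, 0.0263]
tool_rot: [-0.427, 3.111, 0.0]
ft_force: [-6.6, -1.5, 0.6]
finger_gap: 0.0001
```

```bash
python3 -c "
from h import *
avg(5)"
```

```text
t 28.35 nestxy mm [-22.546    0.0336] z 26.31501541739629 F [-5.903   0.2896  0.8909] M [ 0.0562  1.1319 -0.0177] gap 0.14117392623563443 yaw 105.64551898796266
```

Call:
{"api": "play_rows", "payload": {
  "series": [
    [0,0,0,-0.0003,0,0,1],
    [0,0,0,-0.0005,0,0,1],
    [0,0,0,-0.0005,0,0,1]
  ]
}}

```text
clock: 28.78
tcp_pos: [0.4934, -0.076, 0.0263]
tool_rot: [-0.427, 3.111, 0.0]
ft_force: [-6.4, -3.3, 1.4]
finger_gap: 0.0002
```

```bash
python3 -c "
from h import *
avg(5)"
```

```text
t 28.975 nestxy mm [-22.3792   0.0449] z 26.313979573807995 F [-6.4595 -0.3574  0.9236] M [ 0.0645  1.2471 -0.0073] gap -0.27712208706089553 yaw 105.64013446166454
```

Call:
{"api": "play_rows", "payload": {
  "series": [
    [0,0,0,-0.0003,0,0,1],
    [0,0,0,-0.0006,0,0,1],
    [0,0,0,-0.0007,0,0,1],
    [0,0,0,-0.0007,0,0,1]
  ]
}}

```text
clock: 29.52
tcp_pos: [0.4936, -0.0759, 0.0263]
tool_rot: [0.427, -3.112, 0.0]
ft_force: [-5.6, -1.5, 1.4]
finger_gap: -0.0004
```

```bash
python3 -c "
from h import *
avg(5)
cv2.imwrite('pics/s17.png',cv2.resize(bot.snapshot('side')[190:250,290:370],None,fx=9,fy=9,interpolation=cv2.INTER_CUBIC))"
```

```text
t 29.725 nestxy mm [-22.2177   0.044 ] z 26.308067349108406 F [-7.3877  0.493   1.3809] M [ 0.0417  1.4439 -0.0016] gap 0.47482449249420583 yaw 105.63141938917505
```

View pics/s17.png

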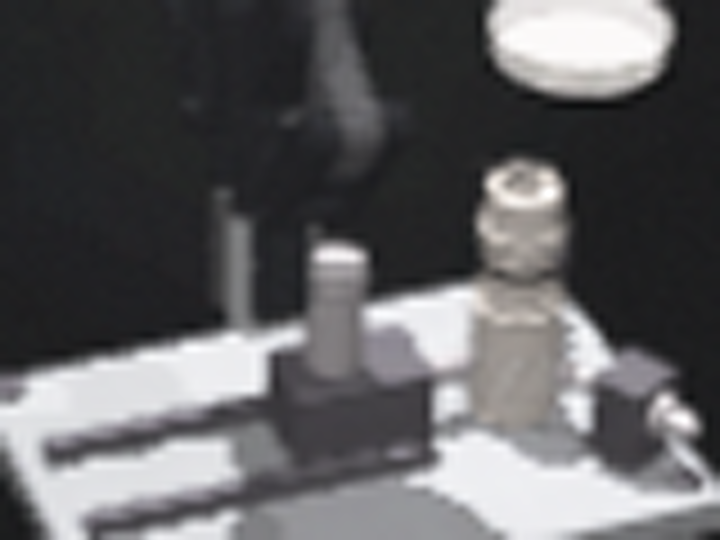

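Call:
{"api": "play_rows", "payload": {
  "series": [
    [0,0,0,-0.0003,0,0,1],
    [0,0,0,-0.0006,0,0,1],
    [0,0,0,-0.0009,0,0,1],
    [0,0,0,-0.0009,0,0,1]
  ]
}}

```text
clock: 30.32
tcp_pos: [0.4937, -0.0759, 0.0263]
tool_rot: [0.427, -3.111, 0.0]
ft_force: [-8.7, -2.0, 3.1]
finger_gap: 0.0
```

```bash
python3 -c "
from h import *
avg(6)"
```

```text
t 30.575 nestxy mm [-22.064    0.0476] z 26.293674134477993 F [-8.2101  0.4479  2.5706] M [ 0.0198  1.6724 -0.0071] gap -0.03704247910654149 yaw 105.61719226300646
```

Call:
{"api": "play_rows", "payload": {
  "series": [
    [0,0,0,0.0005,0,0,1],
    [0,0,0,0.001,0,0,1],
    [0,0,0,0.003,0,0,1],
    [0,0,0,0.01,0,0,1],
    [0,0,0,0.022,0,0,1],
    [0,0,0,0.03,0,0,1],
    [0,0,0,0.03,0,-0.03,1],
    [0,0,0,0.03,0,-0.07,1],
    [0,0,0,0.03,0,-0.11,1],
    [0,0,0,0.03,0,-0.11,1]
  ]
}}

```text
clock: 31.88
tcp_pos: [0.4662, -0.0843, 0.1396]
tool_rot: [-0.426, 3.109, -0.003]
ft_force: [-0.9, -0.3, 0.0]
finger_gap: 0.0001
```

```bash
python3 -c "
from h import *
avg(3)
cv2.imwrite('pics/s18.png',cv2.resize(bot.snapshot('side')[190:250,290:370],None,fx=9,fy=9,interpolation=cv2.INTER_CUBIC))
cv2.imwrite('pics/c18.png',cv2.resize(bot.snapshot('scene')[155:215,300:380],None,fx=9,fy=9,interpolation=cv2.INTER_CUBIC))
cv2.imwrite('pics/w18.png',bot.snapshot('wrist'))
"
```

```text
t 31.975 nestxy mm [-51.527   -0.3642] z 137.79694376678145 F [-0.1845 -0.4388 -0.5704] M [-0.0021 -0.009  -0.0354] gap -0.05535812730793845 yaw 105.60345370497939
```

View pics/s18.png

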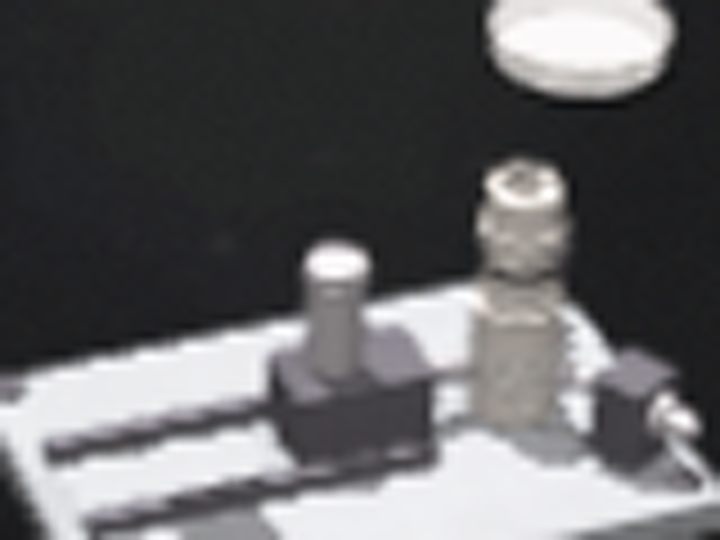

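View pics/c18.png

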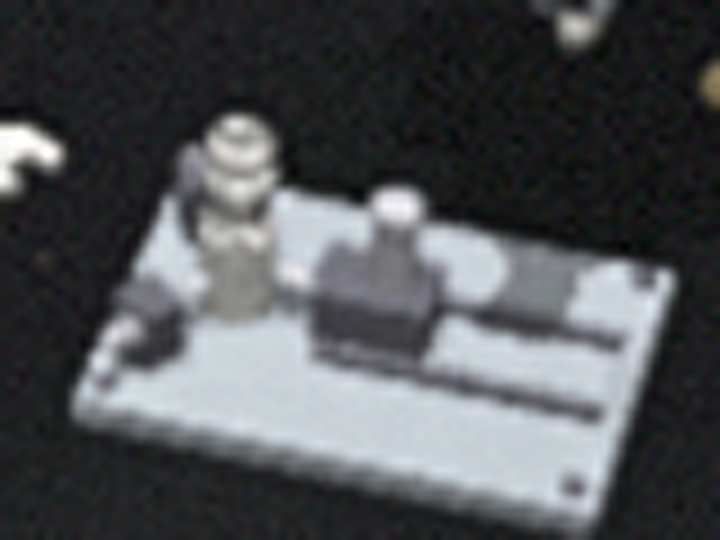

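View pics/w18.png

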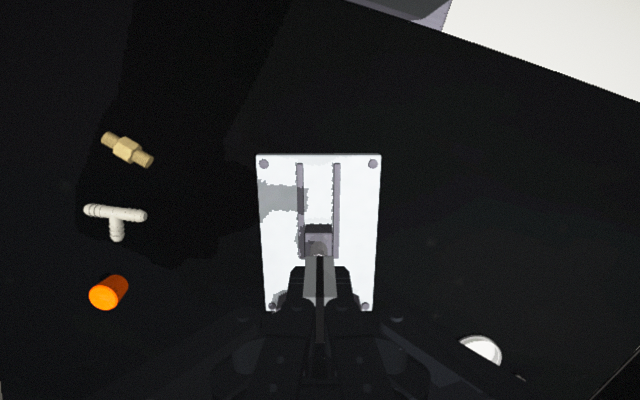

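```bash
python3 -c "
from h import *
s=bot.sense();print(s['clock'],s['joint_velocities'])
print(bot.job_done())"
```

```text
32.175 [ 0.0023  0.001   0.0054  0.0012 -0.0007  0.0004]
the job is handed in; nothing more can be done
None
```

I stood the coupler against both stop screws, pushed the sliding finger up until its nose pressed on it, and backed the arm clear. I handed the job in at 32.2 s. It reports no verdict, so the contact forces below are my own estimates from the wrist sensor.

- **Stops:** Of the three look-alikes I took the one farthest right. I gripped it by its upper half, held it about 0.5 mm above the plate and edged it forward until it bore on both screws. I estimate about 3.5 N on the left screw and 3 N on the right, held for more than 0.3 s, with the finger still back.
- **Finger:** I released the coupler, lifted away, closed the gripper and pushed the thumb post from behind. It slid at a steady 4 N, then the force rose at nose contact. I stopped at about 8.3 N, which puts about 4 N on the coupler.
- **Last checks:** The final pictures show the coupler upright, the nose on it, and the robot clear with no load at the wrist. The brass union and stopper lie where they were, and the short fitting had not moved when last in view. I could not measure the pinch left after backing away directly.
- **What disagreed:** The fingertips appeared about 20 mm higher than the reported tool position, so my first pass at the post went over its top without touching it. I saw this in the side picture, lowered the tool and pushed again.

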